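# Seat a glass tube in the chuck with the tailstock and leave expansion room

### The arm

A 6-joint arm with a two-finger parallel gripper is mounted at the origin on the work surface. World frame = base frame: x ahead of the robot, y to its left, z up, the work surface at z = 0. Lengths are in mm, angles in rad, forces in N, time in s.
With the tool pointing down it reaches from about 350 to 875 mm from the base axis. Payload 4.2 kg.
Tool frame: the origin (TCP) lies midway between the tips of the shut fingers; the grasp point (between the pads) lies 19 mm behind it (arm.tcp_to_grasp is the distance from the TCP to the grasp point, in mm); z points along the fingers, y is the line along which they close (so a half turn about z gives the same grasp; the last joint's range is limited). The gripper opens to 85 mm and grips with 20 to 120 N. Pads are 22 mm wide; open, the fingers measure 114 mm over their backs; the gripper's body (76 mm by 85 mm) begins 54 mm behind the grasp point. The pads swing forward as they close: fully open they stand 13 mm farther back than shut.
Start: joints at [1.543, 0.385, 0.008, 0, -1.194, -0.259], TCP at [176.771, 599.459, 231.312] pointing down, gripper open.
Joint ranges: [-3.14, 3.14], [-1.21, 2.06], [-1.07, 1.41], [-3.16, 2.05], [-2.99, -0.16], [-3.1, 3.1]. Speed limits (rad/s): [2.79, 2.79, 3.14, 3.14, 3.14, 3.14].

### API

Orientations are given as a unit quaternion [x, y, z, w].
In Python, from bench import arm, imaging, job, models gives the robot as it stands.
- The arm moves only by the tool arm_command, never from a script. Its argument "rows" is a list of rows, each an object with "grip": the opening, from 0 (shut) to 1 (fully open); "linear": the shift along the tool's x, y, z in mm, a list of three; "rot": the turn, a rotation vector about the tool's x, y, z in rad, a list of three. In form: [{"grip": grip, "linear": [tx, ty, tz], "rot": [rx, ry, rz]}, ...]. A call has 1 to 10 rows; each row is the pose to reach, as a shift and turn from the pose commanded when the call began, along the tool's axes at that moment; what a row does not reach only later rows make up. A row lasts 1/8 s, in which the tool goes at most 62.5 mm and 10.7 degrees, less where a joint would pass 70% of its speed; a pose out of reach is approached as far as the arm can. A call with a gripper value outside its range is refused whole. The fingers move at their own pace and stop on an object; the grip force is fixed at half the most. Time passes only in rows, so rows that repeat a pose let the fingers close. It gives the time, the measured TCP pose, the force, the opening and the grip force at its end, in the units of the state.
- arm.read_state(): the state, without advancing time (a new reading comes with each control period).
- imaging.get_image(name): name is "scene" or "top" or "wrist"; returns a dict with "frame" (384x512x3 uint8, red, green, blue), "fx", "fy", "cx", "cy" (pixels), "extrinsics" (4x4, takes a point from world to camera coordinates); the wrist camera has in their place "T_tool_cam" (4x4, takes a point from camera to tool coordinates, whose origin is the TCP and whose axes are the flange's). Camera axes: x right, y down, z forward; pixel columns grow to the right and rows downward; lengths in mm; the calibration is good to about 2 mm. A picture is of the moment at which its call begins: read the wrist's pose just before it. There is no depth.
- job.job_done(): hands the job in; it is judged then, once.
Trained networks look in a picture, given as the dict that the camera call returned (one of the last four; its "shot" number tells which), for a name from the list of things; names that differ only in an ending like _2 or _b are one class to them, and where a whole thing is asked for, a point or a joint stands for the part that bears it (a point fixed in the world has none). Each returns a list of dicts, best first, with "score" (0 to 1); they miss things now and then, are a little off and sometimes report something else, mostly with a low value. They report only what shows in the picture. A call takes as long as a camera call. They do not tell look-alikes from the thing itself.
- models.spot_in(picture, query): "rect" ([left, top, right, bottom] in pixels, round what is visible of it).
- models.tip_of(picture, query): "pixel" ([column, row] in pixels: a listed point, or the origin of a listed thing).
The state is a dict: "clock": time; "joints": joint angles; "joint_vel": joint speeds; "joint_efforts": joint torques, N m; "position": TCP position; "ee_rot": TCP orientation; "contact_force": force on the tool from outside, world axes, zero at the start; "wrist_torque": the same for the moment, N m; "gripper_width": finger opening in mm; "grasp_force": force on a finger pad.
Only numpy, scipy, OpenCV 4.12 (cv2) and the standard library are available. Lean on these libraries where they do the work, as an engineer would, in place of code of your own. Each camera call takes 0.05 s, during which the arm holds its last target. There are 200 camera calls.

### The job

Slide the tailstock along its rails so that it pushes the glass tube into the chuck until you feel the tube come up firmly against the stop hidden inside; do it gently, glass chips if you force it. Then back the tailstock off to leave about one centimetre of free space between its pad and the end of the tube, with the tube still home against the stop, and let go. Do not touch the glass or disturb the other things on the table.

Things in the scene. Friction and masses are not known exactly. Their poses are not given: they have to be found in the camera images.
- bed: Aluminium bed of a small glassworker's tube holder, fixed to the table, 620 mm long, 70 mm wide, with two steel rails (rail tops 30 mm above the table). Origin at the centre of its underside, on the table. Its y axis runs along the rails, from the tailstock towards the chuck; x across; z up. All parts share the tube axis at x = 0, z = 75 mm in this frame. Two black V rests, top about 89 mm above the table, at y = +45 mm and +155 mm carry the tube.
- headstock: Grey housing 80 mm wide, 124 mm high, fixed at the +y end of the bed (its origin and axes coincide with those of the bed). The round steel chuck mouth (bore 40 mm) is at y = +175 mm. Inside, out of sight, is a sprung rubber stop. Its depth is different every time: its face lies anywhere from 35 to 80 mm behind the mouth. It gives way about 0.4 mm per newton for the first 12 mm, then is solid, and springs back when the push ends (taking the tube with it).
- tailstock: Carriage on the rails, 78 mm wide, 50 mm long, with a grey block up to 97 mm above the table, on top of it a black upright grip 20 mm long (along y) by 36 mm wide (along x), from 97 to 143 mm above the table. It slides along the bed's y axis only, travel 200 mm, with about 2 N of friction, and stays where it is left. Origin on the bed's centre line, at table height, below the middle of the grip; axes parallel to the bed's.
- tail_handle (a point): Middle of the tailstock's black grip, 125 mm above the table; the place to take hold from above.
- tail_pad (a point): Centre of the flat rubber pad (24 mm across) on the tailstock that faces the tube, 75 mm above the table, 35 mm ahead (+y) of the grip's middle.
- tube: Loose greenish clear glass tube, 240 mm long, 16 mm diameter, 60 g, lying in the two V rests along the bed with its front end already inside the chuck mouth. Origin at its middle, y axis along the tube towards the chuck (it may roll about that axis). Sliding it in the rests takes under 1 N. It counts as home when it has pressed on the stop with at least 4 N for a moment; the glass chips when the tailstock presses it with more than 15 N.
- tube_rear (a point): Centre of the tube's rear end, which the pad pushes on; 120 mm from the tube's middle towards the tailstock.
- brick: Bystander: red brick 75 x 150 x 55 mm with thin rods standing in it, origin under its centre.
- paddle: Bystander: flat dark graphite paddle 55 x 90 x 10 mm with a wooden handle, origin under its blade.
- wood_block: Bystander: wooden block 50 x 90 x 40 mm, origin under its centre.
There are look-alikes about, which are no part of the job. Of the things that look like the tube, the middle-sized one is meant.

How it is judged (in metres and radians):
On the way, in this order (a step that is already met when the one before it is completed fails the run):
1. the tube is pressed against the stop in the chuck, at least 4 N, while the tailstock bears on it (contact force between headstock and tube above 4 N and contact force between tailstock and tube above 3 N), for 0.15 s.
2. the tailstock is backed off clear of the tube (contact force between tailstock and tube below 0.05 N and y of tail_pad in the frame of tube below -0.125 m), for 0.2 s.
At the end, for the whole second after the job is handed in: The gap between the tailstock's pad and the tube's rear end is 5 to 15 mm, the tube's front end lies within 5 mm of the stop's face, and tube and tailstock are at rest (y of tail_pad in the frame of tube between -0.135 and -0.125 m and y of plug_c0 in the frame of tube below 0.131 m and linear speed of each of tube, tailstock below 0.01 m/s); the robot touches nothing.
It fails at once if the tailstock presses the glass with more than 15 N (contact force between tailstock and tube above 15 N).
It fails at once if the robot touches the glass (contact force between any of the fingers, the arm and tube above 0.5 N).
It fails at once if the brick, paddle or wooden block is moved more than 15 mm (distance of any of brick, paddle, wood_block from where it was at the start of the episode above 0.015 m).
It also fails if it takes over 61 s, if anything falls off the work surface, if the arm or the gripper's body presses on something with over 40 N, if the wrist force passes 120 N, or if a joint passes its speed limit or range.

## Working session

There is one attempt and no reset: what is moved stays moved. The work goes in short steps, Python scripts to look and compute and a tool call to move; the robot and the scene stay as the last step left them, time stands still between calls to the robot, and variables do not carry over. Pictures are saved under pics/ and viewed, at most 10 in all, crops included, and the job is handed in when it is done.

Besides the shell and the picture viewer there is one more tool, called as name(argument=value, ...), one argument or row to a line, values as JSON. arm_command: Moves the arm, as the interface text tells. Its arguments: {"type":"object","properties":{"rows":{"type":"array"}},"required":["rows"]}

```bash
mkdir -p pics; cat > h.py <<'E'
import numpy as np, cv2
from bench import arm, imaging, job, models
from scipy.spatial.transform import Rotation as R
def look(n,save=None):
    p=imaging.get_image(n)
    if save: cv2.imwrite('pics/'+save,cv2.cvtColor(p['frame'],cv2.COLOR_RGB2BGR))
    return p
def ray(p,px,st=None):
    d=np.array([(px[0]-p['cx'])/p['fx'],(px[1]-p['cy'])/p['fy'],1])
    if 'extrinsics' in p: E=np.linalg.inv(np.array(p['extrinsics']))
    else:
        T=np.eye(4);T[:3,:3]=R.from_quat(st['ee_rot']).as_matrix();T[:3,3]=st['position'];E=T@np.array(p['T_tool_cam'])
    return E[:3,3],E[:3,:3]@d
def atz(p,px,z,st=None):
    o,d=ray(p,px,st); return o+d*(z-o[2])/d[2]
E
python3 - <<'E'
from h import *
st=arm.read_state();print(st)
np.set_printoptions(precision=1,suppress=True)
for n in('scene','top'):
    p=look(n,n+'0.png')
    for q,z in(('tail_handle',125),('tail_pad',75),('tube_rear',75),('tube',75),('bed',0),('tailstock',0),('headstock',0),('brick',0)):
        for r in models.tip_of(p,q)[:3]: print(n,q,round(r['score'],2),np.array(r['pixel']),atz(p,r['pixel'],z))
E
```

```text
{'clock': 0.0, 'joints': array([ 1.54258520e+00,  3.85565102e-01,  6.62698645e-03, -5.02801205e-04,
       -1.19399966e+00, -2.58629199e-01]), 'joint_vel': array([-0.00129726,  0.00088571,  0.0006589 , -0.00082445, -0.00094238,
       -0.00100688]), 'joint_efforts': array([ 1.82602946e-05, -3.92288017e+01,  1.88411969e+01,  4.18646783e+00,
       -4.49734333e-03, -2.41246831e-06]), 'position': array([176.62489979, 598.9148063 , 230.21631575]), 'ee_rot': array([ 9.89719090e-01, -1.43020707e-01, -1.09031860e-04,  1.09048617e-03]), 'contact_force': array([-0.65571863, -0.97920643, -0.51256395]), 'wrist_torque': array([ 0.04509021, -0.07943761,  0.00973017]), 'grasp_force': 0.0, 'gripper_width': 85.5579661390172}
scene tail_handle 0.56 [164.9 180.7] [ 545.8 -145.2  125. ]
scene tail_handle 0.28 [238.2 213.6] [594.2  52.5 125. ]
scene tail_pad 0.64 [185.8 194.4] [544.8 -99.8  75. ]
scene tube_rear 0.79 [316.9 186.8] [448.2 220.7  75. ]
scene tube_rear 0.7 [232.8 183.2] [485.6   7.9  75. ]
scene tube_rear 0.57 [219. 199.] [539.  -13.9  75. ]
scene tube 0.9 [337.7 147.5] [310.7 256.7  75. ]
[... 396 characters left out ...]
1] [ 556.1 -144.3    0. ]
top tail_handle 0.85 [359.4 154.4] [ 553.7 -147.1  125. ]
top tail_pad 0.87 [334.9 164.2] [ 543.4 -108.    75. ]
top tail_pad 0.65 [266.1 173.8] [523.1  43.5  75. ]
top tube_rear 0.89 [189.6 230.5] [402.4 207.7  75. ]
top tube_rear 0.88 [289.9 164.3] [543.8  -9.   75. ]
top tube_rear 0.79 [286.8 210.5] [442.8   0.2  75. ]
top tube 0.9 [169.1 297.8] [264.7 248.3  75. ]
top tube 0.72 [282.8 250.9] [357.2  10.7  75. ]
top tube 0.57 [235.8 166.6] [539.5 109.2  75. ]
top bed 0.85 [268.  174.5] [534.5  34.5   0. ]
top tailstock 0.98 [342.  166.5] [ 552.8 -144.     0. ]
top headstock 0.23 [171.3 140.2] [619.5 265.    0. ]
top brick 0.65 [326.9 113.2] [ 685.7 -112.5    0. ]
```

View pics/top0.png

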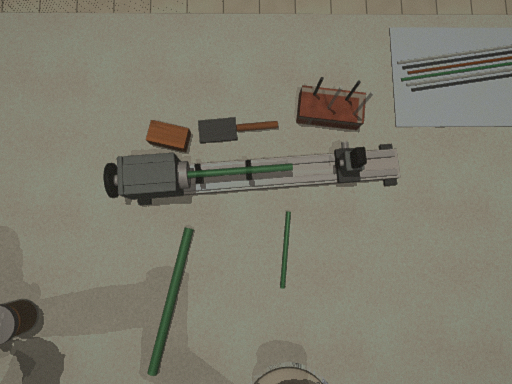

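View pics/scene0.png

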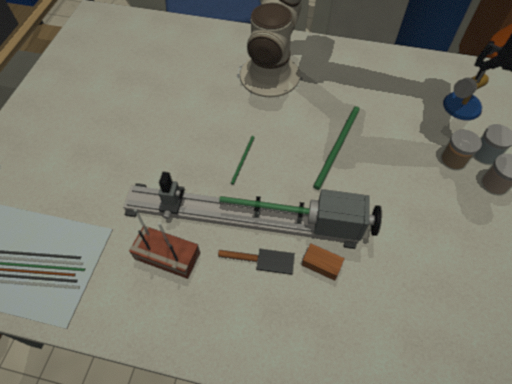

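The top picture shows the held tube from about (290,167) to the chuck mouth at (187,172). The tailstock grip is at (358,155), and the brick behind it is at (330,107). I'm going above the grip now.

arm_command(
  rows=[
    {"grip": 1,"linear": [50,53,-40],"rot": [0,0,-0.03]},
    {"grip": 1,"linear": [570,607,-50],"rot": [0,0,-0.356]},
    {"grip": 1,"linear": [570,607,-50],"rot": [0,0,-0.356]},
    {"grip": 1,"linear": [570,607,-50],"rot": [0,0,-0.356]},
    {"grip": 1,"linear": [570,607,-50],"rot": [0,0,-0.356]},
    {"grip": 1,"linear": [570,607,-50],"rot": [0,0,-0.356]},
    {"grip": 1,"linear": [570,607,-50],"rot": [0,0,-0.356]},
    {"grip": 1,"linear": [570,607,-50],"rot": [0,0,-0.356]},
    {"grip": 1,"linear": [570,607,-50],"rot": [0,0,-0.356]},
    {"grip": 1,"linear": [570,607,-50],"rot": [0,0,-0.356]},
  ],
)

```text
clock: 2.15
position: [455.4, 46.6, 276.4]
ee_rot: [0.999, 0.035, 0.001, -0.0]
contact_force: [0.8, 1.2, -0.7]
gripper_width: 85.1
grasp_force: 0.0
```

arm_command(
  rows=[
    {"grip": 1,"linear": [82,196,0],"rot": [0,0,0]},
    {"grip": 1,"linear": [82,196,0],"rot": [0,0,0]},
    {"grip": 1,"linear": [82,196,0],"rot": [0,0,0]},
    {"grip": 1,"linear": [82,196,0],"rot": [0,0,0]},
    {"grip": 1,"linear": [82,196,0],"rot": [0,0,0]},
    {"grip": 1,"linear": [82,196,0],"rot": [0,0,0]},
  ],
)

```text
clock: 2.9
position: [549.7, -140.9, 275.8]
ee_rot: [0.999, 0.035, -0.0, -0.0]
contact_force: [0.2, -0.3, 0.6]
gripper_width: 85.2
grasp_force: 0.0
```

```bash
python3 - <<'E'
from h import *
np.set_printoptions(precision=1,suppress=True)
st=arm.read_state();print(st['position'],st['ee_rot'],st['contact_force'])
p=look('wrist','w1.png')
for q,z in(('tail_handle',125),('tail_pad',75),('tube_rear',75),('tailstock',0),('bed',0)):
    for r in models.tip_of(p,q)[:2]: print(q,round(r['score'],2),np.array(r['pixel']),atz(p,r['pixel'],z,st))
for q in('tail_handle',):
    for n in ('scene','top'):
        p=look(n); print(n,[(np.round(r['rect']),r['score']) for r in models.spot_in(p,q)[:2]])
E
```

```text
[ 549.7 -140.9  275.8] [ 1.  0. -0. -0.] [ 0.2 -0.3  0.6]
tail_handle 0.85 [255.5 185.5] [ 545.7 -141.8  125. ]
tail_pad 0.6 [230.1 173.9] [ 544.3 -110.2   75. ]
tube_rear 0.97 [150.3 176. ] [534.6 -10.4  75. ]
tube_rear 0.71 [ 24.2 232.6] [444.4 161.9  75. ]
tailstock 0.77 [258.5 159.8] [ 550.4 -146.4    0. ]
bed 0.96 [134.9 162.8] [532.9  39.1   0. ]
bed 0.24 [259.6 160. ] [ 550.2 -148.     0. ]
scene [(array([160., 172., 185., 221.]), 0.62)]
top []
```

View pics/w1.png

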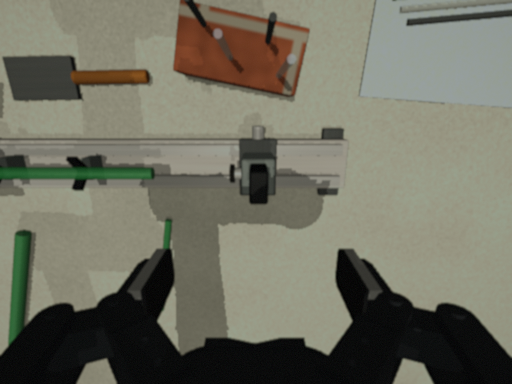

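The wrist picture shows the grip at about (258,185), the tube's rear end at (153,173), and the bed parallel to the image rows, so the tool yaw is right. I'm descending and gripping.

arm_command(
  rows=[
    {"grip": 1,"linear": [-3,1,50],"rot": [0,0,0]},
    {"grip": 1,"linear": [-3,1,100],"rot": [0,0,0]},
    {"grip": 1,"linear": [-3,1,140],"rot": [0,0,0]},
    {"grip": 1,"linear": [-3,1,160],"rot": [0,0,0]},
    {"grip": 1,"linear": [-3,1,168],"rot": [0,0,0]},
    {"grip": 0.6,"linear": [-3,1,168],"rot": [0,0,0]},
    {"grip": 0.4,"linear": [-3,1,168],"rot": [0,0,0]},
    {"grip": 0.3,"linear": [-3,1,168],"rot": [0,0,0]},
    {"grip": 0,"linear": [-3,1,168],"rot": [0,0,0]},
    {"grip": 0,"linear": [-3,1,168],"rot": [0,0,0]},
  ],
)

```text
clock: 4.65
position: [547.7, -142.8, 108.9]
ee_rot: [0.999, 0.035, 0.001, 0.0]
contact_force: [-2.3, 0.0, 5.1]
gripper_width: 19.2
grasp_force: 60.2
```

arm_command(
  rows=[
    {"grip": 0,"linear": [0,0,0],"rot": [0,0,0]},
    {"grip": 0,"linear": [0,0,0],"rot": [0,0,0]},
    {"grip": 0,"linear": [0,0,0],"rot": [0,0,0]},
  ],
)

```text
clock: 5.03
position: [547.7, -142.8, 108.9]
ee_rot: [0.999, 0.035, 0.001, 0.0]
contact_force: [-1.1, -0.9, 6.0]
gripper_width: 19.4
grasp_force: 60.2
```

```bash
python3 - <<'E'
from h import *
np.set_printoptions(precision=2,suppress=True)
st=arm.read_state();print(st['position'],st['ee_rot'],st['contact_force'],st['gripper_width'],st['grasp_force'])
p=look('wrist','w2.png')
for q,z in(('tail_pad',75),('tube_rear',75)):
    for r in models.tip_of(p,q)[:2]: print(q,round(r['score'],2),np.array(r['pixel']),atz(p,r['pixel'],z,st))
p=look('top')
for q,z in(('tail_pad',75),('tube_rear',75)):
    for r in models.tip_of(p,q)[:2]: print(q,round(r['score'],2),np.array(r['pixel']),atz(p,r['pixel'],z,st))
E
```

```text
[ 547.7  -142.79  108.92] [1.   0.03 0.   0.  ] [-1.09 -0.94  5.95] 19.35229203205446 60.24800419807434
tail_pad 0.78 [202.3 226.4] [ 545.63 -106.75   75.  ]
tube_rear 0.89 [ 62.6 230. ] [536.29 -11.26  75.  ]
tube_rear 0.73 [188.9 228.4] [406.88 209.23  75.  ]
tube_rear 0.58 [357.7 157.4] [ 558.35 -159.24   75.  ]
```

View pics/w2.png

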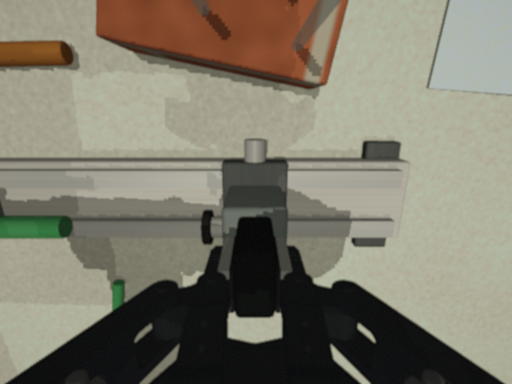

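The grip is held (19 mm, 60 N). The wrist picture shows the pad face at column 202 and the tube end at column 72, a gap of about 95 mm. I'm sliding 78 mm first.

arm_command(
  rows=[
    {"grip": 0,"linear": [0,-3,0],"rot": [0,0,0]},
    {"grip": 0,"linear": [0,-11,0],"rot": [0,0,0]},
    {"grip": 0,"linear": [0,-22,0],"rot": [0,0,0]},
    {"grip": 0,"linear": [0,-34,0],"rot": [0,0,0]},
    {"grip": 0,"linear": [0,-46,0],"rot": [0,0,0]},
    {"grip": 0,"linear": [0,-58,0],"rot": [0,0,0]},
    {"grip": 0,"linear": [0,-68,0],"rot": [0,0,0]},
    {"grip": 0,"linear": [0,-75,0],"rot": [0,0,0]},
    {"grip": 0,"linear": [0,-78,0],"rot": [0,0,0]},
    {"grip": 0,"linear": [0,-78,0],"rot": [0,0,0]},
  ],
)

```text
clock: 6.58
position: [542.3, -64.6, 108.9]
ee_rot: [0.999, 0.035, 0.001, 0.0]
contact_force: [-1.2, 0.4, 5.7]
gripper_width: 19.1
grasp_force: 60.6
```

```bash
cat > m.py <<'E'
from h import *
import sys
np.set_printoptions(precision=2,suppress=True)
st=arm.read_state();print(st['clock'],st['position'],st['contact_force'],st['gripper_width'],st['wrist_torque'])
p=look('wrist',sys.argv[1])
for q,z in(('tail_pad',75),('tube_rear',75)):
    for r in models.tip_of(p,q)[:2]: print(q,round(r['score'],2),np.array(r['pixel']),atz(p,r['pixel'],z,st))
E
python3 m.py w3.png
```

```text
6.575 [542.32 -64.6  108.91] [-1.18  0.45  5.68] 19.081618888481326 [ 0.15  0.4  -0.04]
tail_pad 0.82 [200.6 226.1] [540.39 -27.38  75.  ]
tail_pad 0.2 [28.3 53.4] [640.18  71.    75.  ]
tube_rear 0.72 [177.9 229.2] [536.99 -11.9   75.  ]
tube_rear 0.51 [193.4 280.4] [496.78 -22.61  75.  ]
```

View pics/w3.png

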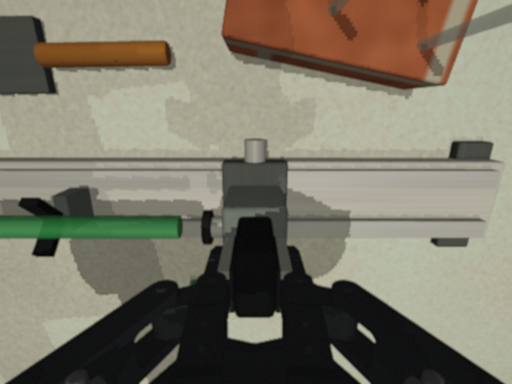

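The gap is now about 20 px, or 15 mm. I'm going in slowly to contact.

arm_command(
  rows=[
    {"grip": 0,"linear": [0,-2,0],"rot": [0,0,0]},
    {"grip": 0,"linear": [0,-5,0],"rot": [0,0,0]},
    {"grip": 0,"linear": [0,-8,0],"rot": [0,0,0]},
    {"grip": 0,"linear": [0,-10,0],"rot": [0,0,0]},
    {"grip": 0,"linear": [0,-11,0],"rot": [0,0,0]},
    {"grip": 0,"linear": [0,-12,0],"rot": [0,0,0]},
    {"grip": 0,"linear": [0,-13,0],"rot": [0,0,0]},
    {"grip": 0,"linear": [0,-14,0],"rot": [0,0,0]},
    {"grip": 0,"linear": [0,-15,0],"rot": [0,0,0]},
    {"grip": 0,"linear": [0,-16,0],"rot": [0,0,0]},
  ],
)

```text
clock: 7.98
position: [541.2, -49.2, 108.9]
ee_rot: [0.999, 0.035, 0.001, 0.0]
contact_force: [-1.1, -1.5, 6.2]
gripper_width: 19.3
grasp_force: 60.5
```

arm_command(
  rows=[
    {"grip": 0,"linear": [0,-1,0],"rot": [0,0,0]},
    {"grip": 0,"linear": [0,-2,0],"rot": [0,0,0]},
    {"grip": 0,"linear": [0,-3,0],"rot": [0,0,0]},
    {"grip": 0,"linear": [0,-4,0],"rot": [0,0,0]},
    {"grip": 0,"linear": [0,-5,0],"rot": [0,0,0]},
    {"grip": 0,"linear": [0,-6,0],"rot": [0,0,0]},
    {"grip": 0,"linear": [0,-7,0],"rot": [0,0,0]},
    {"grip": 0,"linear": [0,-8,0],"rot": [0,0,0]},
  ],
)

```text
clock: 8.98
position: [540.7, -41.3, 108.9]
ee_rot: [0.999, 0.035, 0.001, 0.0]
contact_force: [-0.6, -2.5, 5.5]
gripper_width: 19.2
grasp_force: 60.5
```

```bash
python3 m.py w4.png; python3 - <<'E'
from h import *
p=look('top','t4.png')
for q,z in(('tube',75),('tube_rear',75),('headstock',0),('bed',0)):
    for r in models.tip_of(p,q)[:3]: print(q,round(r['score'],2),np.array(r['pixel']),atz(p,r['pixel'],z).round(1))
im=cv2.imread('pics/t4.png')[120:220,90:310]; w=cv2.imread('pics/w4.png')[130:280,0:330]
a=cv2.resize(im,(660,300),interpolation=cv2.INTER_CUBIC);b=cv2.resize(w,(660,300))
cv2.imwrite('pics/c4.png',np.vstack([a,b]))
E
```

```text
8.975 [540.69 -41.35 108.88] [-0.63 -2.46  5.45] 19.20594568942955 [-0.7   0.15 -0.02]
tail_pad 0.78 [201.1 227.2] [537.99  -4.51  75.  ]
tail_pad 0.65 [ 25.4 226.6] [530.14 115.08  75.  ]
tube_rear 0.82 [200.2 231.3] [534.87  -3.93  75.  ]
tube 0.67 [170.3 300.1] [260.  245.7  75. ]
tube_rear 0.97 [187.1 229. ] [405.7 213.   75. ]
tube_rear 0.42 [285.1 168.3] [535.    1.8  75. ]
tube_rear 0.41 [286.  209.4] [445.2   1.9  75. ]
bed 0.71 [267.3 173. ] [538.2  36.1   0. ]
```

View pics/c4.png

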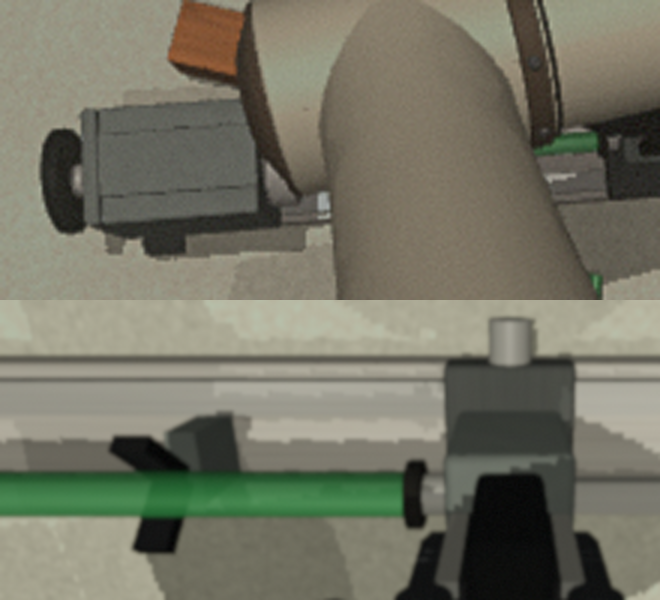

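The crop shows the pad in contact with the tube's rear end at wrist column 202 and a baseline drag of about 2 N. I estimate the tube front at 20 mm inside the mouth, so I'm advancing in short sensed steps.

arm_command(
  rows=[
    {"grip": 0,"linear": [0,-1,0],"rot": [0,0,0]},
    {"grip": 0,"linear": [0,-2,0],"rot": [0,0,0]},
    {"grip": 0,"linear": [0,-3,0],"rot": [0,0,0]},
    {"grip": 0,"linear": [0,-4,0],"rot": [0,0,0]},
    {"grip": 0,"linear": [0,-5,0],"rot": [0,0,0]},
    {"grip": 0,"linear": [0,-6,0],"rot": [0,0,0]},
    {"grip": 0,"linear": [0,-7,0],"rot": [0,0,0]},
    {"grip": 0,"linear": [0,-8,0],"rot": [0,0,0]},
  ],
)

```text
clock: 10.38
position: [540.1, -33.4, 108.9]
ee_rot: [0.999, 0.035, 0.001, 0.0]
contact_force: [-1.1, -3.7, 4.9]
gripper_width: 19.2
grasp_force: 60.5
```

arm_command(
  rows=[
    {"grip": 0,"linear": [0,-1,0],"rot": [0,0,0]},
    {"grip": 0,"linear": [0,-2,0],"rot": [0,0,0]},
    {"grip": 0,"linear": [0,-3,0],"rot": [0,0,0]},
  ],
)

```text
clock: 10.75
position: [540.0, -30.3, 108.9]
ee_rot: [0.999, 0.035, 0.001, 0.0]
contact_force: [-0.7, -2.6, 6.1]
gripper_width: 19.0
grasp_force: 60.5
```

arm_command(
  rows=[
    {"grip": 0,"linear": [0,-1,0],"rot": [0,0,0]},
    {"grip": 0,"linear": [0,-2,0],"rot": [0,0,0]},
    {"grip": 0,"linear": [0,-3,0],"rot": [0,0,0]},
    {"grip": 0,"linear": [0,-4,0],"rot": [0,0,0]},
  ],
)

```text
clock: 11.25
position: [539.7, -26.4, 108.9]
ee_rot: [0.999, 0.035, 0.001, 0.0]
contact_force: [-1.2, -3.2, 6.3]
gripper_width: 19.2
grasp_force: 60.5
```

arm_command(
  rows=[
    {"grip": 0,"linear": [0,-1,0],"rot": [0,0,0]},
    {"grip": 0,"linear": [0,-2,0],"rot": [0,0,0]},
    {"grip": 0,"linear": [0,-3,0],"rot": [0,0,0]},
    {"grip": 0,"linear": [0,-4,0],"rot": [0,0,0]},
  ],
)

```text
clock: 11.75
position: [539.4, -22.4, 108.9]
ee_rot: [0.999, 0.035, 0.001, 0.0]
contact_force: [-1.1, -2.0, 6.2]
gripper_width: 19.3
grasp_force: 60.5
```

arm_command(
  rows=[
    {"grip": 0,"linear": [0,-1,0],"rot": [0,0,0]},
    {"grip": 0,"linear": [0,-2,0],"rot": [0,0,0]},
    {"grip": 0,"linear": [0,-3,0],"rot": [0,0,0]},
    {"grip": 0,"linear": [0,-4,0],"rot": [0,0,0]},
  ],
)

```text
clock: 12.25
position: [539.2, -19.3, 108.9]
ee_rot: [0.999, 0.035, 0.001, 0.001]
contact_force: [1.0, -8.9, 4.7]
gripper_width: 19.4
grasp_force: 60.3
```

Force has jumped to 8.9 N, about 6 N over the drag. I'm holding to confirm.

arm_command(
  rows=[
    {"grip": 0,"linear": [0,0,0],"rot": [0,0,0]},
    {"grip": 0,"linear": [0,0,0],"rot": [0,0,0]},
  ],
)

```text
clock: 12.5
position: [539.2, -19.3, 108.9]
ee_rot: [0.999, 0.035, 0.001, 0.001]
contact_force: [0.5, -7.2, 4.5]
gripper_width: 19.5
grasp_force: 60.4
```

arm_command(
  rows=[
    {"grip": 0,"linear": [0,-0.5,0],"rot": [0,0,0]},
    {"grip": 0,"linear": [0,-1,0],"rot": [0,0,0]},
    {"grip": 0,"linear": [0,-1,0],"rot": [0,0,0]},
    {"grip": 0,"linear": [0,-1,0],"rot": [0,0,0]},
  ],
)

```text
clock: 13.0
position: [539.1, -18.8, 108.9]
ee_rot: [0.999, 0.035, 0.001, 0.001]
contact_force: [0.5, -8.3, 4.1]
gripper_width: 19.0
grasp_force: 60.3
```

arm_command(
  rows=[
    {"grip": 0,"linear": [0,-0.5,0],"rot": [0,0,0]},
    {"grip": 0,"linear": [0,-1,0],"rot": [0,0,0]},
    {"grip": 0,"linear": [0,-1,0],"rot": [0,0,0]},
    {"grip": 0,"linear": [0,-1,0],"rot": [0,0,0]},
  ],
)

```text
clock: 13.5
position: [539.1, -18.1, 108.9]
ee_rot: [0.999, 0.035, 0.001, 0.001]
contact_force: [2.0, -10.4, 5.1]
gripper_width: 19.1
grasp_force: 60.2
```

About 7.5 N is on the stop. I'm backing off slowly so the tube follows the stop back, and then opening the gap.

arm_command(
  rows=[
    {"grip": 0,"linear": [0,0.7,0],"rot": [0,0,0]},
    {"grip": 0,"linear": [0,1.4,0],"rot": [0,0,0]},
    {"grip": 0,"linear": [0,2.1,0],"rot": [0,0,0]},
    {"grip": 0,"linear": [0,2.8,0],"rot": [0,0,0]},
    {"grip": 0,"linear": [0,3.5,0],"rot": [0,0,0]},
    {"grip": 0,"linear": [0,4.2,0],"rot": [0,0,0]},
    {"grip": 0,"linear": [0,5,0],"rot": [0,0,0]},
    {"grip": 0,"linear": [0,6,0],"rot": [0,0,0]},
    {"grip": 0,"linear": [0,8,0],"rot": [0,0,0]},
    {"grip": 0,"linear": [0,10,0],"rot": [0,0,0]},
  ],
)

```text
clock: 14.75
position: [539.6, -25.4, 108.9]
ee_rot: [0.999, 0.035, 0.001, -0.0]
contact_force: [-2.6, 1.8, 7.0]
gripper_width: 18.9
grasp_force: 60.6
```

arm_command(
  rows=[
    {"grip": 0,"linear": [0,2,0],"rot": [0,0,0]},
    {"grip": 0,"linear": [0,4,0],"rot": [0,0,0]},
    {"grip": 0,"linear": [0,4.5,0],"rot": [0,0,0]},
    {"grip": 0,"linear": [0,4.5,0],"rot": [0,0,0]},
    {"grip": 0,"linear": [0,4.5,0],"rot": [0,0,0]},
  ],
)

```text
clock: 15.38
position: [539.9, -30.0, 108.9]
ee_rot: [0.999, 0.035, 0.001, -0.0]
contact_force: [-1.5, 0.3, 6.2]
gripper_width: 18.9
grasp_force: 60.6
```

```bash
python3 m.py w5.png; python3 -c "
import cv2
cv2.imwrite('pics/c5.png',cv2.resize(cv2.imread('pics/w5.png')[190:270,110:270],(800,400),interpolation=cv2.INTER_CUBIC))"
```

```text
15.375 [539.92 -29.99 108.89] [-1.52  0.33  6.21] 18.91726234002656 [ 0.3   0.46 -0.04]
tail_pad 0.78 [200.8 228.5] [536.21   7.09  75.  ]
tail_pad 0.69 [373.7  18.8] [668.28 -85.86  75.  ]
tube_rear 0.9 [186.8 230. ] [534.42  16.65  75.  ]
tube_rear 0.72 [  3.5 302.3] [465.2  154.28  75.  ]
```

View pics/c5.png

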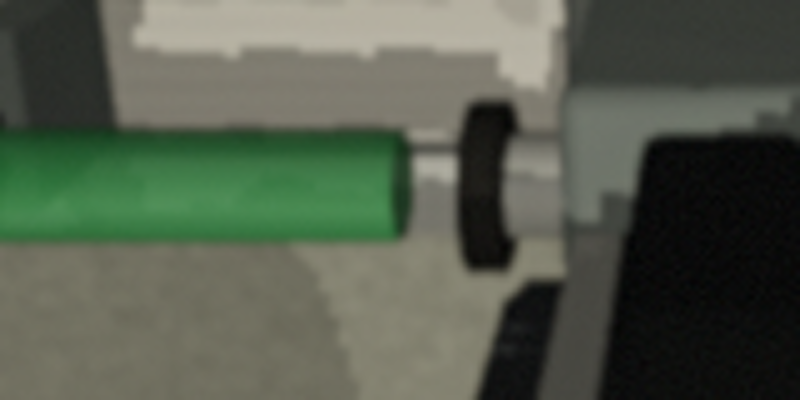

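The crop shows the tube end at crop column 407 and the pad face at 461, which is about 11 px or 8 mm. I'm backing off 2 mm more and releasing.

arm_command(
  rows=[
    {"grip": 0,"linear": [0,1,0],"rot": [0,0,0]},
    {"grip": 0,"linear": [0,2,0],"rot": [0,0,0]},
    {"grip": 0,"linear": [0,2,0],"rot": [0,0,0]},
    {"grip": 0.3,"linear": [0,2,0],"rot": [0,0,0]},
    {"grip": 0.5,"linear": [0,2,0],"rot": [0,0,0]},
    {"grip": 0.7,"linear": [0,2,0],"rot": [0,0,0]},
    {"grip": 0.7,"linear": [0,2,0],"rot": [0,0,0]},
    {"grip": 0.7,"linear": [0,2,0],"rot": [0,0,0]},
  ],
)

```text
clock: 16.52
position: [539.5, -32.4, 107.7]
ee_rot: [0.999, 0.035, -0.0, 0.0]
contact_force: [0.2, -0.1, -0.3]
gripper_width: 59.6
grasp_force: 0.0
```

arm_command(
  rows=[
    {"grip": 0.7,"linear": [0,0,-10],"rot": [0,0,0]},
    {"grip": 0.7,"linear": [0,0,-30],"rot": [0,0,0]},
    {"grip": 0.7,"linear": [0,0,-60],"rot": [0,0,0]},
    {"grip": 0.7,"linear": [0,0,-90],"rot": [0,0,0]},
    {"grip": 0.7,"linear": [0,0,-100],"rot": [0,0,0]},
    {"grip": 0.7,"linear": [0,0,-100],"rot": [0,0,0]},
    {"grip": 0.7,"linear": [0,0,-100],"rot": [0,0,0]},
  ],
)

```text
clock: 17.4
position: [538.7, -32.4, 206.5]
ee_rot: [0.999, 0.034, -0.001, 0.0]
contact_force: [-0.0, -0.8, 0.1]
gripper_width: 60.0
grasp_force: 0.0
```

```bash
python3 m.py w6.png; python3 -c "
import cv2
cv2.imwrite('pics/c6.png',cv2.resize(cv2.imread('pics/w6.png')[140:240,130:290],(800,500),interpolation=cv2.INTER_CUBIC))"
```

```text
17.4 [538.69 -32.38 206.47] [-0.01 -0.75  0.05] 59.96396152233783 [ 0.02 -0.01  0.03]
tail_pad 0.87 [222.3 184.7] [538.43   0.72  75.  ]
tube_rear 0.79 [206.1 187.5] [534.34  17.01  75.  ]
tube_rear 0.62 [234.8 232.8] [485.85 -14.41  75.  ]
```

View pics/c6.png

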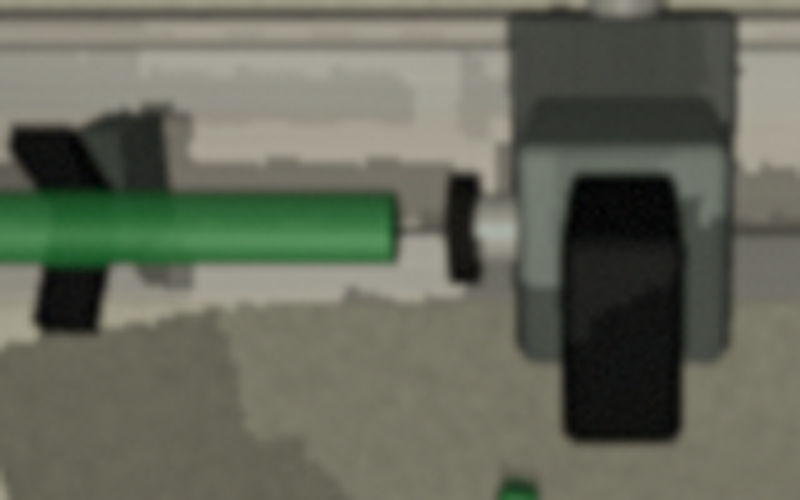

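The crop shows the tube end at column 398 and the pad face at 448, a gap of about 11–12 mm. The gripper is clear, so I'm handing in.

```bash
python3 -c "
from bench import job
print(job.job_done())"
```

```text
the job is handed in; nothing more can be done
None
```

The job is handed in, and no verdict came back: the tube was pressed home with about 7–8 N on the stop (estimated from the wrist force), the tailstock was backed off to leave a gap of about 11 mm, and the gripper is open and clear.

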